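# Ready the budgie's travel cage and hold its roof flap open

## Task

We are about to put the budgie into the small blue travel cage through its roof. Push the cage's drop-down front door up until it is fully shut, then lift the sprung roof flap to 60 degrees open and finish while still holding it steady there with the gripper, so that it cannot spring shut. Leave everything else on the table as it stands.

Things in the scene. Friction and masses are not known exactly. Their poses are not given: they have to be found in the camera images.
- cage: Travel cage, fixed (mm): blue tray 50 high, white wire walls no finger can pass, blue roof with top at 200; 190 deep (x), 300 wide (y). Origin: centre of its underside, on the table; x points from the front door to the back, y left seen from the robot, z up; turned up to 0.3 rad. Outer front face at x = -95. A folded white carrying handle, 8 high, lies on the roof at x = 64 to 89, y = -64 to 64.
- front_door (a joint): Front door, hinged along its lower edge: white wired frame 110 wide, 95 high, 5 mm thick, orange tab at its upper edge. 0 = shut (upright), grows as the upper edge drops out towards the robot; starts 0.6 to 1.05 rad, stop at 1.2. Its stiff hinge (0.04 N m) keeps it where it is left, also shut (no catch). About 1 N on its outer face near the upper edge, towards the cage, shuts it.
- door_hinge (a point): Middle of the front door's hinge line, on the cage at x = -99, y = 0, z = 55 mm of the cage frame. The hinge line runs along the cage's y.
- door_top (a point): Outer end of the door's orange tab (26 wide, stands 14 mm beyond the upper edge), 109 mm from the hinge line, middle of the door's width and thickness; moves with the door.
- roof_flap: Roof flap: white wired frame, 125 long from hinge line to near edge, 141 wide, 6 mm thick. Origin: mid hinge line (its far edge). Shut (as at the start), x points to the cage's back (panel at x = -1 to -125), z up. Lifting its near edge turns it about +y: 60 degrees open = its z axis 60 degrees (1.047 rad) from vertical, stop at 1.8. A spring and its weight shut it; 1 to 2 N at the handle hold it.
- flap_hinge (a point): Middle of the flap's hinge line, on the cage at x = 50, y = 0, z = 204 mm of the cage frame.
- flap_handle (a point): Centre of the cross bar of the flap's orange T handle, at x = -113, y = 0, z = 31 mm of the flap frame, moving with it: bar along y, 14 diameter, 36 mm long, on a stem 12 (x) by 14 (y); 21 free between bar and panel beside the stem. The bar's ends can be pinched from above (36 between the fingers) and it turns between the fingers as the flap swings.
- treat_bowl: Blue ceramic treat bowl, 104 across, 45 mm high, loose; origin under its centre.
- canister: Closed yellow plastic canister with a white ribbed twist cap, 84 diameter, 126 mm high, loose; origin under its centre.
- perch_bracket: Steel perch bracket, loose: base plate 60 by 30 by 3 with an upright bolt 58 mm high, washer and wing nut; origin under the plate's centre.
- mineral_block: Terracotta-coloured round mineral block, 64 across, 30 mm high, loose; origin under its centre.
- drinker: Water drinker, loose: green foot 64 across, clear tube 38 diameter, green top, 142 mm high; origin under its centre.
- night_light: White plastic night light standing fixed on the table, 84 wide, 118 mm high, with a toggle switch on its front; origin under it.
- light_switch (a joint): Toggle of the night light: 0 = as it stands, grows to 0.7 rad as its outer end is pushed up.

How it is judged:
On the way, in this order (a step that is already met when the one before it is completed fails the run):
1. the front door is pushed up and shut while the roof flap is still down (value of joint front_door below 0.07 rad and angle between roof_flap's own z axis and vertical below 0.15 rad), for 0.2 s.
2. the gripper has lifted the roof flap to 60 degrees open, within 7 degrees (angle between roof_flap's own z axis and vertical between 0.925 and 1.169 rad and contact force between roof_flap and the fingers above 0.3 N), for 0.2 s.
At the end, for the whole second after the job is handed in: The front door is shut (within 0.07 rad), and the gripper's fingers still hold the roof flap at 60 degrees open (within 7 degrees: 0.925 to 1.169 rad) and steady (under 0.1 rad/s), touching it with more than 0.3 N (all of step 2 and value of joint front_door below 0.07 rad and angular speed of roof_flap below 0.1 rad/s); the arm keeps its last pose, push and grip.
It fails at once if a bystander is shifted by more than 25 mm or the night light's switch is flipped (distance of any of treat_bowl, canister, perch_bracket, mineral_block, drinker from where it was at the start of the episode above 0.025 m or value of joint light_switch above 0.35 rad).
It also fails if it takes over 54 s, if anything falls off the work surface, if the arm or the gripper's body presses on something with over 40 N, if the wrist force passes 120 N, or if a joint passes its speed limit or range.

## Robot

A 6-joint arm with a two-finger parallel gripper is mounted at the origin on the work surface. World frame = base frame: x ahead of the robot, y to its left, z up, the work surface at z = 0. Lengths are in m, angles in rad, forces in N, time in s.
With the tool pointing down it reaches from about 0.35 to 0.875 m from the base axis. Payload 4.2 kg.
Tool frame: the origin (TCP) lies midway between the tips of the shut fingers; the grasp point (between the pads) lies 19 mm behind it (r.grip_depth is the distance from the TCP to the grasp point, in m); z points along the fingers, y is the line along which they close (so a half turn about z gives the same grasp; the last joint's range is limited). The gripper opens to 85 mm and grips with 20 to 120 N. Pads are 22 mm wide; open, the fingers measure 114 mm over their backs; the gripper's body (76 mm by 85 mm) begins 54 mm behind the grasp point. The pads swing forward as they close: fully open they stand 13 mm farther back than shut.
Start: joints at [-0.989, 0.385, 0.008, 0, -1.194, -0.259], TCP at [0.198, -0.593, 0.197] pointing down, gripper open.
Joint ranges: [-3.14, 3.14], [-1.21, 2.06], [-1.07, 1.41], [-3.16, 2.05], [-2.99, -0.16], [-3.1, 3.1]. Speed limits (rad/s): [2.79, 2.79, 3.14, 3.14, 3.14, 3.14].

## Interface

Orientations are given as a unit quaternion [w, x, y, z].
In Python, from workcell import r gives the robot as it stands.
- The arm moves only by the shell command python3 -m inch 'ROWS'. ROWS is JSON, a list of rows, each a list of 7 numbers: the opening, from 0 (shut) to 1 (fully open), then the shift along the world's x, y, z in m, then the turn, a rotation vector about the world's x, y, z in rad. In form: [[jaw, dx, dy, dz, wx, wy, wz], ...]. A call has 1 to 10 rows; each row shifts and turns the commanded pose from where the row before left it; what a row does not reach is not made up. A row lasts 1/12 s, in which the tool goes at most 41.7 mm and 7.16 degrees, less where a joint would pass 70% of its speed; a pose out of reach is approached as far as the arm can. A call with a gripper value outside its range is refused whole. The fingers move at their own pace and stop on an object; the grip force is fixed at half the most. Time passes only in rows, so rows that do not move let the fingers close. It gives the time, the measured TCP pose, the force, the opening and the grip force at its end, in the units of the state.
- r.get_state(): the state, without advancing time (a new reading comes with each control period).
- r.grab_frame(name): name is "scene" or "top"; returns a dict with "pixels" (480x640x3 uint8, blue, green, red), "range_z" (480x640 float32, m along the optical axis (not along the pixel's ray), 0 where there is no reading), "vfov" (degrees; the focal length in pixels is half the picture's height over the tangent of half this angle, whatever the lens; pixels are square), "cx", "cy" (the principal point, pixels), "world_from_camera" (4x4, takes a point from camera to world coordinates). Camera axes: x right, y down, z forward; pixel columns grow to the right and rows downward; lengths in m; the calibration is good to about 2 mm. A picture is of the moment at which its call begins.
- r.sign_off(): hands the job in; it is judged then, once.
The state is a dict: "time": time; "joint_positions": joint angles; "qvel": joint speeds; "tau": joint torques, N m; "eef_pos": TCP position; "tool_rot": TCP orientation; "ft_force": force on the tool from outside, world axes, zero at the start; "wrist_torque": the same for the moment, N m; "gripper_width": opening from 0.0 (shut) to 1.0 (fully open); "grasp_force": force on a finger pad.
Only numpy, scipy, OpenCV 4.12 (cv2) and the standard library are available. Lean on these libraries where they do the work, as an engineer would, in place of code of your own. Each camera call takes 0.05 s, during which the arm holds its last target. There are 200 camera calls.

## Working session

There is one attempt and no reset: what is moved stays moved. The work goes in short steps, Python scripts to look and compute and a shell command to move; the robot and the scene stay as the last step left them, time stands still between calls to the robot, and variables do not carry over. Pictures are saved under pics/ and viewed, at most 11 in all, crops included, and the job is handed in when it is done.

```bash
ls; mkdir -p pics; cat > h.py <<'E'
import numpy as np,cv2
from workcell import r
def grab(n):
    f=r.grab_frame(n); return f
def pts(f):
    z=f["range_z"];h,w=z.shape;fl=h/2/np.tan(np.radians(f["vfov"])/2)
    u,v=np.meshgrid(np.arange(w),np.arange(h))
    P=np.stack([(u-f["cx"])/fl*z,(v-f["cy"])/fl*z,z,np.ones_like(z)],-1)@f["world_from_camera"].T
    return P[...,:3]
E
python3 - <<'E'
from h import *
for n in("scene","top"):
    f=grab(n);cv2.imwrite(f"pics/{n}0.png",f["pixels"]);np.save(f"/tmp/{n}0.npy",pts(f));print(f["world_from_camera"],f["vfov"],f["cx"],f["cy"])
print(r.get_state())
E
```

```text
pics
[[-0.2679695  -0.91501305  0.30156836  0.13423134]
 [-0.96339322  0.25713105 -0.07587575  0.09356347]
 [-0.00811529 -0.31086129 -0.95042064  1.48237614]
 [ 0.          0.          0.          1.        ]] 54.410072760769054 311.934961710354 243.69014883442944
[[-4.93017634e-03 -9.94396246e-01  1.05602076e-01  4.11331253e-01]
 [-9.99976833e-01  5.39817584e-03  4.14635465e-03  8.07280625e-05]
 [-4.69317808e-03 -1.05579188e-01 -9.94399824e-01  1.35574311e+00]
 [ 0.00000000e+00  0.00000000e+00  0.00000000e+00  1.00000000e+00]] 54.22650639626272 319.4867435461542 242.9446561853653
{'time': 0.1, 'joint_positions': array([-9.89388912e-01,  3.85493836e-01,  6.75600354e-03, -4.57600370e-04,
       -1.19401019e+00, -2.58610347e-01]), 'qvel': array([ 0.00148124, -0.00198656,  0.00190714,  0.00211603,  0.00122181,
       -0.00025077]), 'tau': array([-6.70677819e-04, -3.93319237e+01,  1.88930476e+01,  4.19799507e+00,
       -2.57163905e-03,  1.07451132e-05]), 'eef_pos': array([ 0.19809662, -0.59214434,  0.1957166 ]), 'tool_rot': array([-2.03735812e-04, -1.60615346e-01,  9.87016572e-01,  9.77751242e-04]), 'ft_force': array([ 0.32660299, -0.0975604 ,  0.40508872]), 'wrist_torque': array([-0.02889644, -0.01318057, -0.03309295]), 'grasp_force': 0.0, 'gripper_width': 1.0002825083166995}
```

View pics/scene0.png

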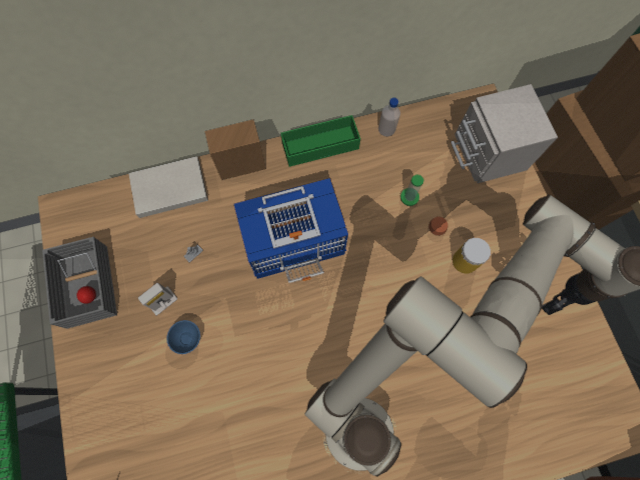

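View pics/top0.png

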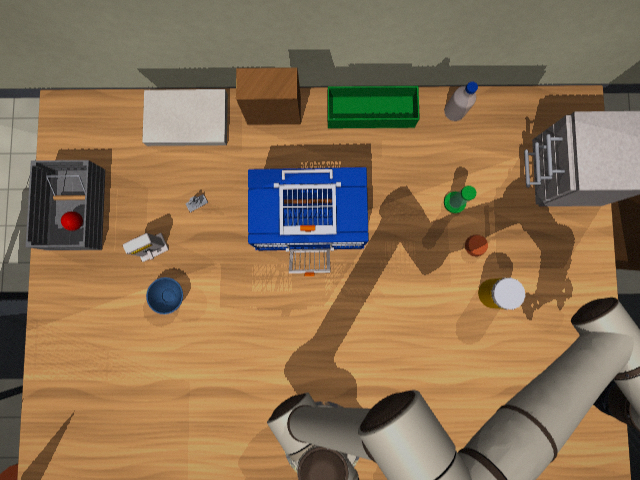

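The top view shows the cage at about (308,208), nearly square to the world. The flap's orange handle is at (308,228) and the door tab at (310,273). The drinker, canister and mineral block stand to the right, the bowl and night light to the left. Next I measure the cage.

```bash
python3 - <<'E'
from h import *
for n in("top","scene"):
    P=np.load(f"/tmp/{n}0.npy");im=cv2.imread(f"pics/{n}0.png");hsv=cv2.cvtColor(im,cv2.COLOR_BGR2HSV)
    blue=(abs(hsv[...,0].astype(int)-112)<12)&(hsv[...,1]>130)&(P[...,2]>.185)&(P[...,2]<.215)
    q=P[blue]; print(n,len(q),np.median(q[:,2]))
    rect=cv2.minAreaRect(q[:,:2].astype(np.float32));print(rect);print(cv2.boxPoints(rect))
    o=(hsv[...,0]>5)&(hsv[...,0]<18)&(hsv[...,1]>200)&(hsv[...,2]>150)
    k,l,s,c=cv2.connectedComponentsWithStats(o.astype(np.uint8))
    for i in range(1,k):
        if s[i,4]>15 : print(s[i],c[i].round(1),np.median(P[l==i],0).round(4),P[l==i].min(0).round(3),P[l==i].max(0).round(3))
    # door-ish white points in front
    x0,y0=rect[0]
    cv2.imwrite(f"pics/{n}c.png",cv2.resize(im[150:300,230:390],None,fx=5,fy=4) if n=="top" else cv2.resize(im[170:290,220:360],None,fx=5,fy=5))
E
```

```text
top 5681 0.1998091804992561
((0.6316465139389038, 0.034418679773807526), (0.18955355882644653, 0.29930397868156433), 0.678403377532959)
[[ 0.5351045   0.18293802]
 [ 0.53864825 -0.11634499]
 [ 0.7281885  -0.11410066]
 [ 0.7246448   0.18518235]]
[300 226  15   5  63] [307.4 227.7] [0.5662 0.0344 0.2398] [0.411 0.    0.218] [0.572 0.051 1.356]
[305 273   9   3  27] [309. 274.] [0.46   0.033  0.1324] [0.457 0.022 0.129] [0.463 0.043 0.138]
scene 3728 0.2011880082976033
((0.6330252885818481, 0.03204331547021866), (0.18979650735855103, 0.2969140112400055), 0.4627232253551483)
[[ 0.53693116  0.17972907]
 [ 0.53932905 -0.11717524]
 [ 0.7291194  -0.11564244]
 [ 0.7267215   0.18126187]]
```

View pics/topc.png

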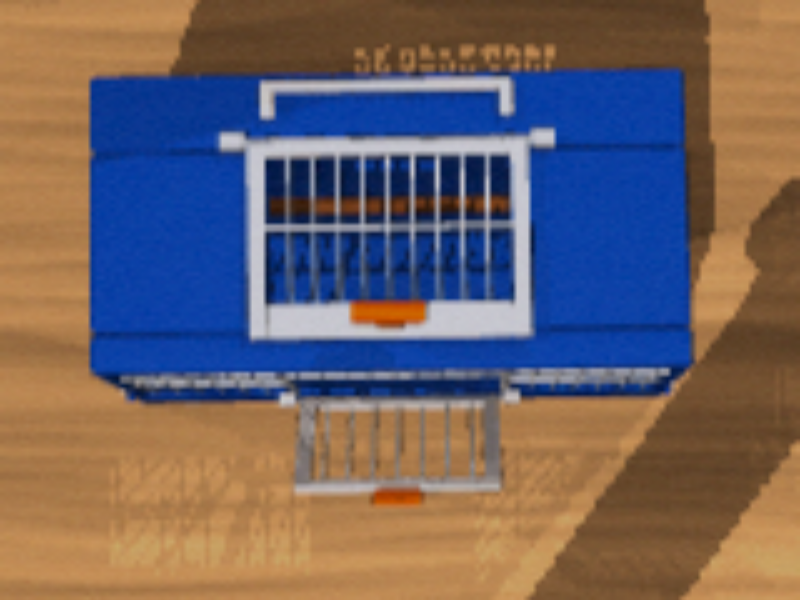

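View pics/scenec.png

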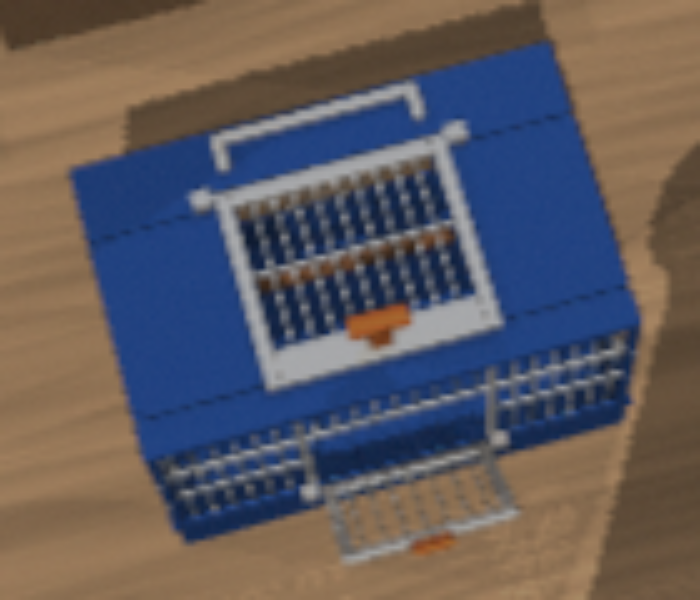

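Cage centre is (0.632, 0.034) with yaw about 0.01. The tab at (0.460, 0.033, 0.132) lies 106 mm from the hinge, so the door angle is about 0.76. The handle reads (0.566, 0.034, ~0.24 top), as expected. I'll swing over with the fingers shut.

```bash
python3 -m inch '[[0,0.01,0.03,0.005,0,0,-0.02],[0,0.01,0.03,0.005,0,0,-0.02],[0,0.01,0.03,0,0,0,-0.02],[0,0.01,0.03,0,0,0,-0.02],[0,0.01,0.03,0,0,0,-0.02],[0,0.01,0.03,0,0,0,-0.02],[0,0.01,0.03,0,0,0,-0.02],[0,0.01,0.03,0,0,0,-0.02],[0,0.01,0.03,0,0,0,-0.02],[0,0.01,0.03,0,0,0,-0.02]]'; python3 -m inch '[[0,0.012,0.03,0,0,0,-0.015],[0,0.012,0.03,0,0,0,-0.015],[0,0.012,0.03,0,0,0,-0.015],[0,0.012,0.03,0,0,0,-0.015],[0,0.012,0.03,0,0,0,-0.01],[0,0.012,0.03,0,0,0,-0.01],[0,0.012,0.03,0,0,0,-0.01],[0,0.012,0.03,0,0,0,-0.01],[0,0.012,0.03,0,0,0,-0.01],[0,0.012,0.03,0,0,0,0]]'
```

```text
time: 0.93
eef_pos: [0.2981, -0.2911, 0.2064]
tool_rot: [-0.0, -0.061, 0.998, 0.0]
ft_force: [0.7, -0.3, -0.6]
gripper_width: 0.001
grasp_force: 0.0
time: 1.77
eef_pos: [0.4182, 0.0089, 0.2066]
tool_rot: [-0.0, -0.006, 1.0, 0.0]
ft_force: [0.3, -0.8, 0.3]
gripper_width: -0.004
grasp_force: 0.0
```

```bash
python3 -m inch '[[0,0,0.004,0,0,-0.1,0],[0,0,0.004,0,0,-0.1,0],[0,0,0.004,0,0,-0.1,0],[0,0,0.004,0,0,-0.1,0],[0,0,0.004,0,0,-0.1,0],[0,0,0.004,0,0,-0.1,0],[0,0,0,0,0,-0.1,0]]'; python3 -m inch '[[0,0,0,-0.02,0,0,0],[0,0,0,-0.02,0,0,0],[0,0,0,-0.02,0,0,0],[0,0,0,-0.02,0,0,0],[0,0,0,0,0,0,0]]'; python3 -c "
from h import *
f=grab('scene');cv2.imwrite('pics/s1.png',cv2.resize(f['pixels'][150:390,180:500],None,fx=2.5,fy=2.5))
f=grab('top');cv2.imwrite('pics/t1.png',cv2.resize(f['pixels'][150:390,180:500],None,fx=2.5,fy=2.5))"
```

```text
time: 2.35
eef_pos: [0.4305, 0.0269, 0.2355]
tool_rot: [0.313, -0.005, 0.95, -0.002]
ft_force: [2.2, -2.5, 1.0]
gripper_width: 0.003
grasp_force: 0.0
time: 2.77
eef_pos: [0.4471, 0.0208, 0.1988]
tool_rot: [0.283, -0.005, 0.959, 0.001]
ft_force: [-0.2, -0.5, 0.0]
gripper_width: -0.001
grasp_force: 0.0
```

View pics/t1.png

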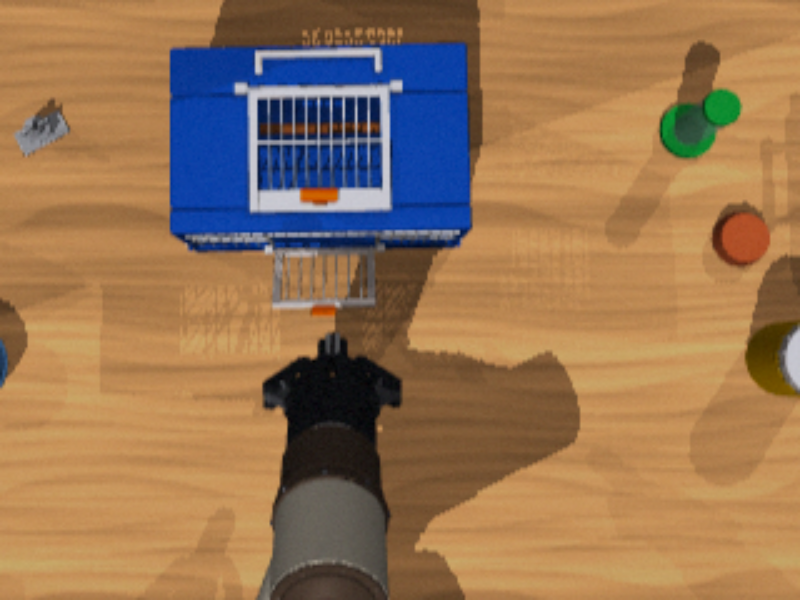

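```bash
python3 -c "
from h import *
s=r.get_state();print(s['joint_positions'],s['eef_pos'])"
```

```text
[ 0.45834597 -0.22504479 -1.0688412   0.89012867 -0.30808806 -2.81937781] [0.446964   0.02106598 0.1998974 ]
```

The picture shows the fingertips at (333,340), just in front of the tab at (322,310). The tilt was cut short because joints 3 and 5 are at their limits. I'll reduce the tilt and then descend.

```bash
python3 -m inch '[[0,-0.002,0.002,0,0,0.1,0],[0,-0.002,0.002,0,0,0.1,0],[0,-0.002,0.002,0,0,0.1,0],[0,-0.002,0.002,0,0,0,0],[0,0,0,0,0,0,0]]'; python3 -m inch '[[0,0,0,-0.02,0,0,0],[0,0,0,-0.02,0,0,0],[0,0,0,-0.02,0,0,0],[0,0,0,-0.01,0,0,0],[0,0,0,-0.01,0,0,0],[0,0,0,0,0,0,0]]'; python3 -c "
from h import *
s=r.get_state();print(s['joint_positions'],s['eef_pos'],s['tool_rot'])"
```

```text
time: 3.28
eef_pos: [0.4498, 0.0197, 0.2064]
tool_rot: [0.19, -0.0, 0.982, -0.006]
ft_force: [-0.1, -1.9, -0.6]
gripper_width: -0.004
grasp_force: 0.0
time: 3.78
eef_pos: [0.4445, 0.0163, 0.1218]
tool_rot: [0.186, -0.001, 0.983, -0.008]
ft_force: [-1.1, -1.0, -0.2]
gripper_width: -0.003
grasp_force: 0.0
[ 0.48945243 -0.03474484 -0.99251764  0.58732438 -0.34088694 -2.58749514] [0.4445438  0.0163329  0.12175086] [ 0.18560861 -0.00115136  0.98258925 -0.0081538 ]
```

```bash
python3 -m inch '[[0,-0.003,0.005,-0.005,0,0.06,0],[0,-0.003,0.005,-0.005,0,0.04,0],[0,0,0.005,-0.005,0,0,0],[0,0,0,0,0,0,0]]'; python3 -c "
from h import *
s=r.get_state();print(s['joint_positions'])
f=grab('scene');cv2.imwrite('pics/s2.png',cv2.resize(f['pixels'][210:330,220:380],None,fx=5,fy=5))"
```

```text
time: 4.12
eef_pos: [0.442, 0.0336, 0.1099]
tool_rot: [0.139, -0.001, 0.99, -0.006]
ft_force: [0.0, 0.0, -0.2]
gripper_width: -0.001
grasp_force: 0.0
[ 0.54684461  0.02388474 -0.87584062  0.35232728 -0.46205928 -2.41451302]
```

View pics/s2.png

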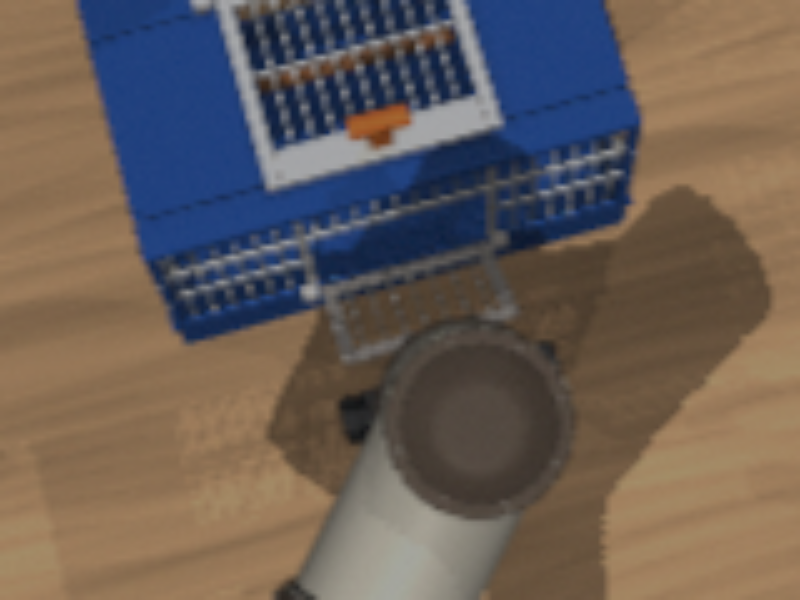

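The gripper now stands right in front of the door (tab hidden below it, around (450,340)), centred. I'll push forward and add tilt as I go.

```bash
python3 -m inch '[[0,0.008,0,0,0,0,0],[0,0.008,0,0,0,-0.03,0],[0,0.008,0,0.002,0,-0.03,0],[0,0.008,0,0.003,0,-0.03,0],[0,0.008,0,0.003,0,-0.03,0],[0,0.008,0,0.003,0,-0.03,0],[0,0.008,0,0.003,0,-0.03,0],[0,0.006,0,0.003,0,-0.03,0],[0,0,0,0,0,0,0]]'; python3 -c "
from h import *
s=r.get_state();print(s['joint_positions'])
f=grab('top');cv2.imwrite('pics/t3.png',cv2.resize(f['pixels'][180:300,230:390],None,fx=5,fy=5))"
```

```text
time: 4.92
eef_pos: [0.5035, 0.0326, 0.1368]
tool_rot: [0.236, 0.001, 0.972, -0.008]
ft_force: [1.0, -0.9, 0.2]
gripper_width: 0.0
grasp_force: 0.0
[ 0.28859911  0.01904052 -1.03253661  1.16338493 -0.16043464 -2.98583292]
```

View pics/t3.png

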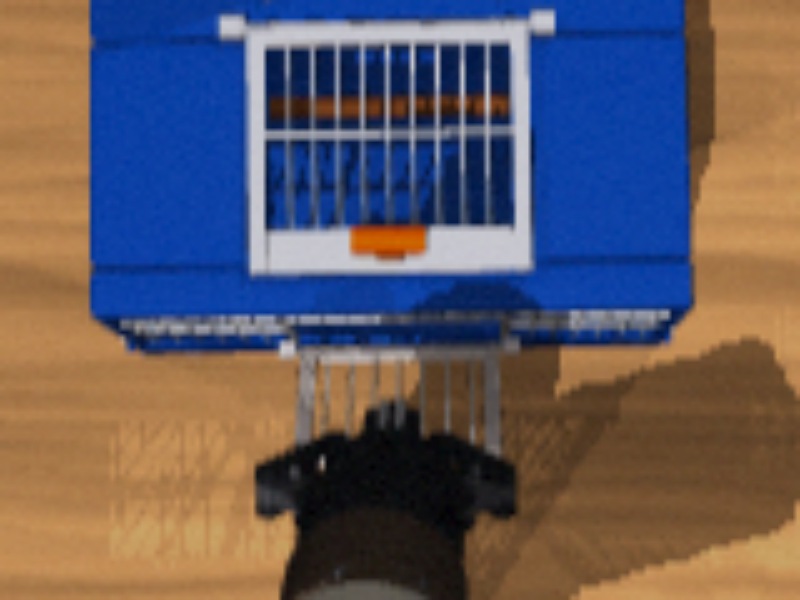

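The fingertips at (390,410) overlie the door's bars, so the finger has gone over the door instead of pushing it. I'll measure the door angle.

```bash
cat > door.py <<'E'
from h import *
for n in("top","scene"):
    f=grab(n);P=pts(f);c,s=np.cos(.01),np.sin(.01)
    d=P-[.632,.034,0];X=d[...,0]*c+d[...,1]*s;Y=-d[...,0]*s+d[...,1]*c;Z=P[...,2]
    m=(X<-.101)&(X>-.22)&(Z>.045)&(Z<.18)&(abs(Y)>.036)&(abs(Y)<.057)
    a=np.arctan2(-.099-X[m],Z[m]-.055);rr=np.hypot(-.099-X[m],Z[m]-.055)
    k=(rr>.03)&(rr<.12); print(n,k.sum(),np.percentile(a[k],[10,50,90]).round(3) if k.sum() else'',rr[k].max() if k.sum() else '')
    hsv=cv2.cvtColor(f["pixels"],cv2.COLOR_BGR2HSV);o=(hsv[...,0]>5)&(hsv[...,0]<18)&(hsv[...,1]>190)&(hsv[...,2]>120)&(abs(Y)<.03)&(X>-.25)&(X<.1)&(Z>.05)
    for t in((X<-.09),(X>-.09)):
        if (o&t).sum(): print('orange',(o&t).sum(),np.median(np.c_[X,Y,Z].reshape(480,3,640).transpose(0,2,1)[o&t],0).round(4))
E
python3 door.py
```

```text
top 110 [0.684 0.732 0.777] 0.09329101042910257
orange 76 [-0.0641  0.0012  0.2403]
scene 9 [0.563 0.598 0.628] 0.039991656903281325
orange 5 [-0.0663  0.0029  0.2422]
```

```bash
python3 -m inch '[[0,0,0,0.02,0,0.05,0],[0,0,0,0.02,0,0.1,0],[0,0,0,0.01,0,0.05,0],[0,-0.02,0,0,0,0,0],[0,-0.02,0,0,0,0,0],[0,-0.02,0,0,0,0,0],[0,-0.01,0,0,0,0,0],[0,0,0,0,0,0,0]]'; python3 -c "
from h import *
s=r.get_state();print(s['joint_positions'])"
```

```text
time: 5.73
eef_pos: [0.453, 0.0114, 0.1699]
tool_rot: [0.217, 0.008, 0.976, -0.03]
ft_force: [0.8, 0.8, 0.1]
gripper_width: 0.003
grasp_force: 0.0
[ 0.52013396 -0.11529345 -0.95871185  0.64384907 -0.45364715 -2.65345208]
```

```bash
python3 -m inch '[[0,-0.005,0.005,0,0,0.06,0],[0,-0.005,0.005,0,0,0.06,0],[0,-0.005,0.006,0,0,0.06,0],[0,-0.005,0.006,0,0,0.02,0],[0,0,0,0,0,0,0],[0,0,0,0,0,0,0]]'; python3 -c "
from h import *
s=r.get_state();print(s['joint_positions'],s['tool_rot'])"
```

```text
time: 6.23
eef_pos: [0.4354, 0.0339, 0.1701]
tool_rot: [0.118, 0.006, 0.992, -0.031]
ft_force: [0.1, -0.7, -0.4]
gripper_width: -0.001
grasp_force: 0.0
[ 0.59107547 -0.04857886 -0.7303507   0.27268197 -0.74400084 -2.3613919 ] [ 0.11843322  0.00580108  0.99247324 -0.03060692]
```

```bash
python3 -m inch '[[0,0,0,-0.015,0.03,0,0.01],[0,0,0,-0.015,0.03,0,0.01],[0,0,0,-0.015,0,0,0],[0,0,0,-0.015,0,0,0],[0,0,0,-0.004,0,0,0],[0,0,0,0,0,0,0]]'; python3 -m inch '[[0,0.005,0,0,0,0,0],[0,0.005,0,0,0,0,0],[0,0.005,0,0,0,0,0],[0,0.005,0,0,0,0,0],[0,0.005,0,0,0,0,0],[0,0,0,0,0,0,0]]'; python3 door.py;python3 -c "
from h import *
s=r.get_state();print(s['joint_positions'],s['tool_rot'])"
```

```text
time: 6.73
eef_pos: [0.4335, 0.0322, 0.1049]
tool_rot: [0.117, -0.0, 0.993, -0.001]
ft_force: [-0.3, 0.7, -0.4]
gripper_width: 0.005
grasp_force: 0.0
time: 7.23
eef_pos: [0.4612, 0.0337, 0.1067]
tool_rot: [0.119, -0.0, 0.993, 0.001]
ft_force: [-0.4, 0.6, -0.3]
gripper_width: 0.0
grasp_force: 0.0
top 159 [0.696 0.74  0.777] 0.09762602804960417
orange 2 [-0.1667 -0.0059  0.1287]
orange 78 [-0.0643  0.0012  0.2405]
scene 33 [0.647 0.687 0.722] 0.09282270300762462
orange 7 [-6.610e-02 -1.000e-04  2.417e-01]
[ 0.5044736   0.08149205 -0.7737328   0.2305528  -0.51817163 -2.26449063] [ 1.18359165e-01 -1.67929699e-05  9.92970819e-01  2.45677020e-04]
```

```bash
python3 -m inch '[[0,0.005,0,0,0,0,0],[0,0.005,0,0,0,0,0],[0,0.005,0,0,0,0,0],[0,0.005,0,0,0,0,0],[0,0,0,0,0,0,0]]'; python3 door.py;python3 -c "
from h import *
s=r.get_state();print(s['joint_positions'],s['tool_rot'])
f=grab('top');cv2.imwrite('pics/t4.png',cv2.resize(f['pixels'][180:300,230:390],None,fx=5,fy=5))"
```

```text
time: 7.75
eef_pos: [0.4811, 0.0336, 0.1064]
tool_rot: [0.119, -0.0, 0.993, 0.0]
ft_force: [-0.1, 0.3, -0.0]
gripper_width: -0.001
grasp_force: 0.0
top 113 [0.682 0.731 0.769] 0.0896474988181277
orange 73 [-0.0638  0.0017  0.2404]
scene 6 [0.588 0.613 0.65 ] 0.05042355164852536
orange 9 [-0.0659  0.0007  0.2396]
[ 0.4796126   0.11698855 -0.72758829  0.21710611 -0.52518602 -2.22744401] [ 1.18226274e-01 -3.32914065e-05  9.92986662e-01  1.91362014e-04]
```

View pics/t4.png

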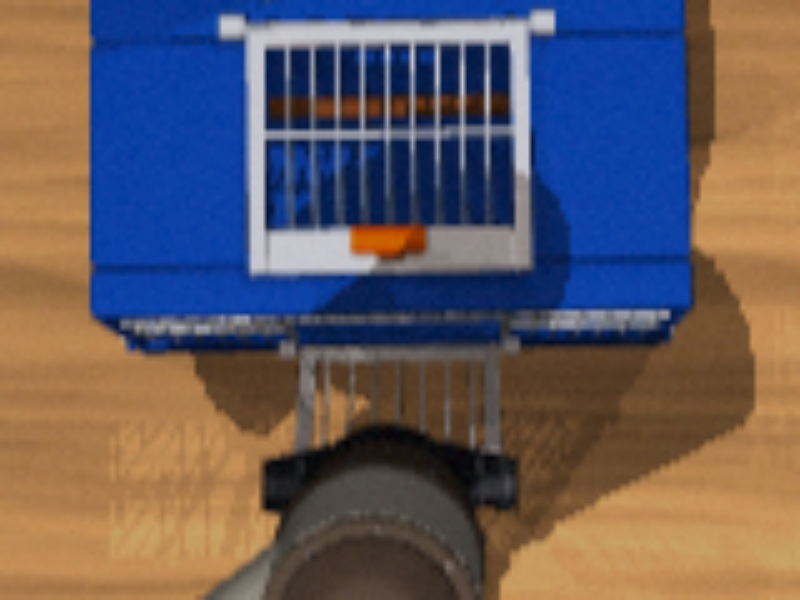

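The gripper hides the door's end in this view, and only the rails at (310,400) and (490,400) show. I'll fit the rails properly, using the first image as a reference.

```bash
cat > door2.py <<'E'
from h import *
def ana(P,lab):
    c,s=np.cos(.01),np.sin(.01)
    d=P-[.632,.034,0];X=d[...,0]*c+d[...,1]*s;Y=-d[...,0]*s+d[...,1]*c;Z=P[...,2]
    m=(X<-.103)&(X>-.22)&(Z>.05)&(Z<.18)&(abs(Y)>.044)&(abs(Y)<.057)
    x=-.099-X[m];z=Z[m]-.055
    for lo in np.arange(0,.1,.01):
        k=(x>=lo)&(x<lo+.01)
        if k.sum()>2:print(lab,lo.round(2),k.sum(),np.median(x[k]).round(4),np.median(z[k]).round(4),np.arctan2(np.median(x[k]),np.median(z[k])).round(3))
if __name__=="__main__":
    ana(np.load('/tmp/top0.npy'),'top0');ana(np.load('/tmp/scene0.npy'),'sc0')
    ana(pts(grab('top')),'top');ana(pts(grab('scene')),'scene')
E
python3 door2.py
```

```text
top0 0.0 15 0.0061 0.0099 0.553
top0 0.01 21 0.0151 0.019 0.669
top0 0.02 19 0.0257 0.0288 0.728
top0 0.03 24 0.0348 0.0401 0.715
top0 0.04 24 0.0444 0.0497 0.73
top0 0.05 23 0.0546 0.0598 0.74
top0 0.06 20 0.0641 0.0684 0.753
sc0 0.0 10 0.0067 0.0144 0.437
sc0 0.01 12 0.0157 0.0233 0.594
sc0 0.02 15 0.0265 0.0357 0.639
sc0 0.03 12 0.0352 0.0426 0.691
sc0 0.04 16 0.0452 0.0536 0.701
sc0 0.05 14 0.0551 0.0645 0.708
sc0 0.06 12 0.0632 0.0711 0.727
top 0.0 15 0.0066 0.0107 0.55
top 0.01 20 0.0151 0.0185 0.683
top 0.02 20 0.0256 0.0291 0.722
top 0.03 23 0.0346 0.0399 0.714
top 0.04 24 0.0444 0.0496 0.73
top 0.05 21 0.0548 0.0591 0.748
scene 0.0 3 0.0073 0.0141 0.477
scene 0.01 7 0.0146 0.0224 0.576
scene 0.02 4 0.0223 0.031 0.623
```

```bash
python3 - <<'E'
from h import *
for n in("top","scene"):
    f=grab(n);P=pts(f);hsv=cv2.cvtColor(f["pixels"],cv2.COLOR_BGR2HSV)
    m=(abs(P[...,1]-.0336)<.075)&(P[...,0]>.35)&(P[...,0]<.53)&(P[...,2]>.07)&(P[...,2]<.3)
    vv,uu=np.nonzero(m);q=P[m];
    for y0 in(-.07,-.05,-.03,-.015,.0,.015,.03,.05):
        k=(q[:,1]-.0336>=y0)&(q[:,1]-.0336<y0+.015)
        o=np.argsort(-q[k][:,0])[::8][:14]
        print(n,y0,[tuple((q[k][i,[0,2]]*1000).astype(int)) for i in o])
E
```

```text
top -0.07 [(np.int64(463), np.int64(225)), (np.int64(458), np.int64(233)), (np.int64(451), np.int64(229)), (np.int64(443), np.int64(225)), (np.int64(439), np.int64(229))]
top -0.05 [(np.int64(525), np.int64(70)), (np.int64(510), np.int64(79)), (np.int64(499), np.int64(91)), (np.int64(487), np.int64(107)), (np.int64(476), np.int64(116)), (np.int64(466), np.int64(212)), (np.int64(463), np.int64(227)), (np.int64(458), np.int64(217)), (np.int64(456), np.int64(227)), (np.int64(452), np.int64(251)), (np.int64(448), np.int64(234)), (np.int64(445), np.int64(241)), (np.int64(441), np.int64(223))]
top -0.03 [(np.int64(514), np.int64(74)), (np.int64(490), np.int64(103)), (np.int64(472), np.int64(284)), (np.int64(467), np.int64(294)), (np.int64(457), np.int64(295))]
top -0.015 [(np.int64(519), np.int64(72)), (np.int64(496), np.int64(92)), (np.int64(474), np.int64(282)), (np.int64(471), np.int64(299))]
top 0.0 [(np.int64(520), np.int64(72)), (np.int64(499), np.int64(92)), (np.int64(474), np.int64(278)), (np.int64(471), np.int64(297))]
top 0.015 [(np.int64(523), np.int64(70)), (np.int64(485), np.int64(103)), (np.int64(465), np.int64(289))]
top 0.03 [(np.int64(517), np.int64(71)), (np.int64(485), np.int64(104)), (np.int64(467), np.int64(206)), (np.int64(463), np.int64(220)), (np.int64(458), np.int64(224)), (np.int64(453), np.int64(252))]
top 0.05 [(np.int64(520), np.int64(72)), (np.int64(502), np.int64(89)), (np.int64(491), np.int64(98)), (np.int64(479), np.int64(111)), (np.int64(461), np.int64(228)), (np.int64(458), np.int64(233)), (np.int64(453), np.int64(231)), (np.int64(449), np.int64(231)), (np.int64(444), np.int64(225)), (np.int64(439), np.int64(226))]
scene -0.07 []
scene -0.05 []
scene -0.03 []
scene -0.015 []
scene 0.0 []
scene 0.015 []
scene 0.03 []
scene 0.05 [(np.int64(520), np.int64(76)), (np.int64(463), np.int64(235))]
```

```bash
python3 -m inch '[[0,0.005,0,0.001,0,0,0],[0,0.005,0,0.001,0,0,0],[0,0.005,0,0.001,0,0,0],[0,0.005,0,0.001,0,0,0],[0,0,0,0,0,0,0]]'; python3 door2.py | grep -v 0\ 0.0|grep -v '[pe]0';python3 -c "
from h import *
s=r.get_state();print(s['ft_force'],s['tool_rot'])
f=grab('scene');cv2.imwrite('pics/s5.png',cv2.resize(f['pixels'][190:310,220:380],None,fx=5,fy=5))"
```

```text
time: 8.52
eef_pos: [0.5013, 0.0337, 0.1107]
tool_rot: [0.119, -0.0, 0.993, 0.0]
ft_force: [0.4, -1.0, 0.3]
gripper_width: -0.001
grasp_force: 0.0
top 0.0 15 0.0062 0.0086 0.623
top 0.03 12 0.0323 0.0372 0.715
[-0.28371172  0.27008446  0.41783539] [1.18315397e-01 1.79738641e-05 9.92976033e-01 2.52497577e-04]
```

View pics/s5.png

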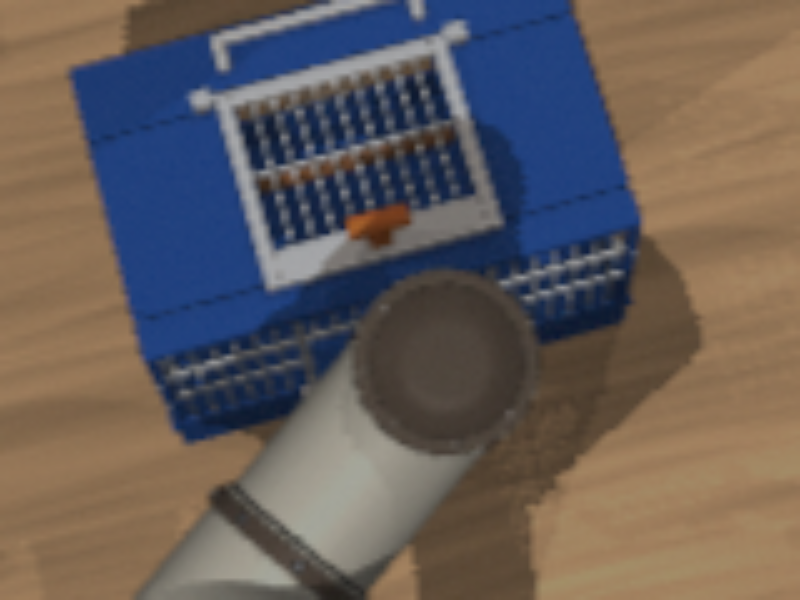

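The wrist at (445,360) hides the door in this view. I'll print the full rail fit from the top view, then keep pushing.

```bash
python3 door2.py | grep -v '[pc]0 ';  python3 -m inch '[[0,0.005,0,0.003,0,-0.01,0],[0,0.005,0,0.004,0,-0.01,0],[0,0,0,0.004,0,-0.01,0],[0,0,0,0.004,0,-0.01,0],[0,0,0,0,0,0,0]]'; python3 door2.py | grep -v '[pc]0 '
```

```text
top 0.0 15 0.0064 0.0114 0.511
top 0.01 21 0.0152 0.0193 0.666
top 0.02 20 0.0258 0.031 0.693
top 0.03 16 0.033 0.0379 0.716
time: 9.18
eef_pos: [0.5096, 0.0332, 0.1261]
tool_rot: [0.139, -0.0, 0.99, 0.0]
ft_force: [-0.1, -0.5, 0.1]
gripper_width: -0.002
grasp_force: 0.0
top 0.0 15 0.0063 0.0097 0.578
top 0.01 20 0.0151 0.0187 0.679
top 0.02 17 0.0243 0.0283 0.71
top 0.06 4 0.0655 0.0675 0.77
```

```bash
python3 -m inch '[[0,0,0,0.02,0,0,0],[0,0,0,0.02,0,0,0],[0,0,0,0.02,0,-0.05,0],[0,0,0,0.01,0,-0.05,0],[0,0,0,0,0,-0.05,0],[0,0,0,0,0,-0.05,0],[0,0,0,0,0,0,0]]'; python3 door2.py | grep -v '[pc]0 '; python3 - <<'E'
from h import *
s=r.get_state();print(s['joint_positions'])
f=grab('top');P=pts(f);cv2.imwrite('pics/t6.png',cv2.resize(f['pixels'][180:300,230:390],None,fx=5,fy=5))
m=(abs(P[...,1]-.0336)<.013)&(P[...,0]>.42)&(P[...,0]<.54)&(P[...,2]>.06)&(P[...,2]<.3)
vv,uu=np.nonzero(m)
for v in range(250,290):
    k=vv==v
    if k.sum(): print(v,uu[k].min(),uu[k].max(),np.median(P[m][k],0).round(3),np.median(f['pixels'][m][k],0))
E
```

```text
time: 9.87
eef_pos: [0.5057, 0.0313, 0.1925]
tool_rot: [0.234, -0.001, 0.972, -0.001]
ft_force: [-1.0, -0.8, -1.3]
gripper_width: 0.003
grasp_force: 0.0
top 0.0 15 0.0064 0.0115 0.508
top 0.01 19 0.0151 0.0175 0.713
top 0.02 24 0.0258 0.0301 0.709
top 0.03 20 0.0357 0.0393 0.737
top 0.04 22 0.0444 0.0493 0.733
top 0.05 4 0.0518 0.0585 0.725
scene 0.04 6 0.0448 0.0547 0.686
scene 0.05 8 0.0541 0.0643 0.699
scene 0.06 6 0.0633 0.0717 0.723
[ 0.48427658 -0.05137228 -0.82009165  0.53848184 -0.42881816 -2.5054071 ]
250 305 314 [0.529 0.033 0.064] [ 98. 100. 107.]
251 305 314 [0.526 0.039 0.063] [ 93.   96.5 104.5]
252 309 314 [0.523 0.028 0.065] [70.5 77.5 87. ]
253 309 314 [0.52  0.028 0.07 ] [62.5 73.5 87. ]
254 309 314 [0.517 0.028 0.072] [64.  76.  87.5]
255 305 310 [0.502 0.034 0.233] [50.5 63.  75. ]
256 305 310 [0.499 0.033 0.242] [64.  68.5 74.5]
257 303 312 [0.496 0.033 0.245] [38.5 47.5 64. ]
258 303 312 [0.493 0.033 0.25 ] [36.  34.  34.5]
259 302 312 [0.49  0.034 0.254] [16. 18. 25.]
260 302 312 [0.488 0.034 0.259] [17. 18. 19.]
261 302 312 [0.485 0.034 0.271] [24. 20. 19.]
262 302 312 [0.482 0.034 0.275] [15. 12. 12.]
263 302 312 [0.479 0.034 0.279] [15. 11. 10.]
264 302 312 [0.476 0.034 0.296] [13. 12. 10.]
265 301 308 [0.475 0.036 0.27 ] [11. 10. 12.]
266 305 308 [0.473 0.035 0.27 ] [7.5 7.5 7.5]
```

View pics/t6.png

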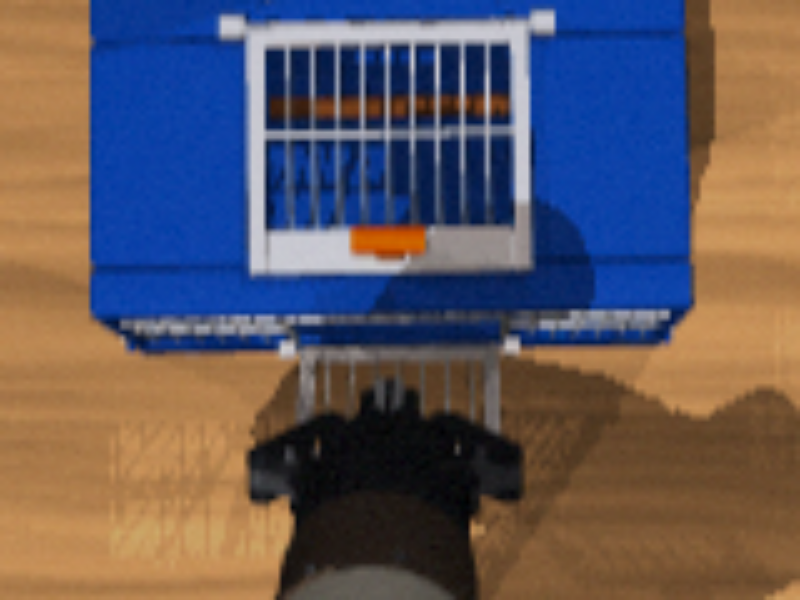

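The fingertip at crop (390,385) measures (0.502, 0.033, 0.233), but the reported TCP is (0.506, 0.031, 0.193). The real tips are therefore about 36 mm behind the reported TCP along the tool axis, and my earlier passes slid over the tab. I'll back off and come in lower.

```bash
python3 -m inch '[[0,-0.01,0,0,0,0.08,0],[0,-0.01,0,0,0,0.08,0],[0,-0.01,0.001,0,0,0.08,0],[0,-0.01,0.001,0,0,0,0],[0,-0.01,0,0,0,0,0],[0,-0.01,0,0,0,0,0],[0,-0.005,0,0,0,0,0],[0,0,0,0,0,0,0]]';python3 -m inch '[[0,0,0,-0.02,0,0,0],[0,0,0,-0.02,0,0,0],[0,0,0,-0.02,0,0,0],[0,0,0,-0.02,0,0,0],[0,0,0,-0.02,0,0,0],[0,0,0,-0.02,0,0,0],[0,0,0,0,0,0,0]]'; python3 -c "
from h import *
s=r.get_state();print(s['joint_positions'],s['tool_rot'])"; python3 door2.py | grep -v '[pc]0 '
```

```text
time: 10.68
eef_pos: [0.4429, 0.0346, 0.1949]
tool_rot: [0.119, -0.001, 0.993, 0.0]
ft_force: [0.2, 0.2, -0.3]
gripper_width: -0.001
grasp_force: 0.0
time: 11.27
eef_pos: [0.4416, 0.0334, 0.0718]
tool_rot: [0.115, -0.0, 0.993, -0.002]
ft_force: [-0.9, -0.4, -0.6]
gripper_width: -0.002
grasp_force: 0.0
[ 0.52181139  0.11157616 -0.88113843  0.30926602 -0.39554498 -2.36679961] [ 1.15316019e-01 -3.73571509e-04  9.93327096e-01 -1.83212873e-03]
top 0.0 15 0.0065 0.0108 0.54
top 0.01 19 0.0151 0.0197 0.655
top 0.02 23 0.0257 0.0296 0.714
top 0.03 22 0.0351 0.0393 0.729
top 0.04 25 0.0445 0.0492 0.735
top 0.05 21 0.0557 0.0611 0.739
top 0.06 20 0.0634 0.0678 0.752
scene 0.0 9 0.0067 0.0137 0.456
scene 0.01 14 0.0156 0.0238 0.58
scene 0.02 12 0.0258 0.0344 0.643
scene 0.03 14 0.0344 0.0425 0.68
scene 0.04 16 0.0448 0.0524 0.708
scene 0.05 13 0.0547 0.0643 0.705
scene 0.06 10 0.0623 0.0696 0.73
```

Now push +x.

```bash
python3 -m inch '[[0,0.006,0,0,0,0,0],[0,0.006,0,0,0,0,0],[0,0.006,0,0,0,0,0],[0,0.006,0,0.002,0,0,0],[0,0.006,0,0.002,0,0,0],[0,0.006,0,0.002,0,0,0],[0,0,0,0,0,0,0]]'; python3 door2.py | grep  'top '; python3 -c "
from h import *
s=r.get_state();print(s['joint_positions'],s['ft_force'])"
```

```text
time: 11.95
eef_pos: [0.4831, 0.0359, 0.0823]
tool_rot: [0.12, -0.0, 0.993, 0.001]
ft_force: [-0.4, -0.4, 0.7]
gripper_width: 0.003
grasp_force: 0.0
top 0.0 11 0.0065 0.0186 0.337
top 0.01 22 0.016 0.036 0.417
top 0.02 20 0.0251 0.0482 0.48
top 0.03 21 0.0352 0.07 0.466
top 0.04 25 0.0438 0.0826 0.488
[ 0.47902261  0.15839467 -0.77295979  0.25840959 -0.43892713 -2.27318096] [-0.46160273 -0.5542236   0.60913414]
```

```bash
python3 -m inch '[[0,0.005,0,0.004,0,-0.02,0],[0,0.006,0,0.004,0,-0.02,0],[0,0.006,0,0.004,0,-0.02,0],[0,0.006,0,0.003,0,-0.02,0],[0,0.006,0,0.003,0,-0.02,0],[0,0.006,0,0,0,-0.02,0],[0,0.005,0,0,0,0,0],[0,0,0,0,0,0,0]]'; python3 door2.py | grep  'top '; python3 -c "
from h import *
s=r.get_state();print(s['joint_positions'],s['ft_force'])"
```

```text
time: 12.72
eef_pos: [0.5209, 0.0348, 0.099]
tool_rot: [0.178, 0.0, 0.984, -0.0]
ft_force: [0.4, 0.2, 0.6]
gripper_width: 0.001
grasp_force: 0.3
top 0.0 5 0.0078 0.0715 0.109
top 0.01 18 0.0136 0.0914 0.147
[ 0.43062014  0.14829229 -0.84637124  0.54053872 -0.28793526 -2.49964282] [-1.10881882 -0.59754426 -0.23842486]
```

```bash
python3 -m inch '[[0,0.003,0,0,0,0,0],[0,0.003,0,0,0,0,0],[0,0.003,0,0,0,0,0],[0,0.003,0,0,0,0,0],[0,0,0,0,0,0,0]]'; python3 -m inch '[[0,0.002,0,0,0,0,0],[0,0.002,0,0,0,0,0],[0,0,0,0,0,0,0]]'; python3 door2.py | grep  'top '
```

```text
time: 13.23
eef_pos: [0.5338, 0.0355, 0.0995]
tool_rot: [0.179, -0.0, 0.984, 0.0]
ft_force: [0.4, -0.2, 0.3]
gripper_width: -0.002
grasp_force: 0.0
time: 13.48
eef_pos: [0.5346, 0.0342, 0.0982]
tool_rot: [0.176, 0.0, 0.984, -0.001]
ft_force: [-10.4, 2.7, 4.9]
gripper_width: 0.001
grasp_force: 5.2
```

Force of 10 N means it has hit the stop. I'll back off and check the door.

```bash
python3 -m inch '[[0,-0.005,0,0,0,0,0],[0,-0.01,0,0,0,0,0],[0,-0.015,0,0,0,0,0],[0,-0.015,0,0,0,0,0],[0,-0.01,0,0.02,0,0.05,0],[0,0,0,0.03,0,0.05,0],[0,0,0,0.03,0,0.05,0],[0,0,0,0.03,0,0.05,0],[0,0,0,0.03,0,0.05,0],[1,0,0,0.03,0,0.05,0]]'; python3 - <<'E'
from h import *
c,s=np.cos(.01),np.sin(.01)
for n in('top','scene'):
    f=grab(n);P=pts(f);d=P-[.632,.034,0];X=d[...,0]*c+d[...,1]*s;Y=-d[...,0]*s+d[...,1]*c;Z=P[...,2]
    hsv=cv2.cvtColor(f["pixels"],cv2.COLOR_BGR2HSV);o=(hsv[...,0]>5)&(hsv[...,0]<18)&(hsv[...,1]>180)&(hsv[...,2]>100)&(abs(Y)<.05)&(X>-.25)&(X<-.08)&(Z>.09)
    print(n,o.sum(),[(a[o]*1000).astype(int) for a in(X,Y,Z)])
    m=(X<-.097)&(X>-.2)&(Z>.07)&(Z<.18)&(abs(Y)<.057);print(m.sum(),np.percentile(X[m],[0,5,20,50]) if m.sum() else '')
print(r.get_state()['joint_positions'])
E
```

```text
time: 14.42
eef_pos: [0.4882, 0.0316, 0.2657]
tool_rot: [0.041, 0.001, 0.999, -0.004]
ft_force: [0.2, 0.1, -0.1]
gripper_width: 0.124
grasp_force: 0.0
top 1 [array([-220]), array([-31]), array([1355])]
25 [-0.10124594 -0.10123108 -0.10104359 -0.10072287]
scene 0 [array([], dtype=int64), array([], dtype=int64), array([], dtype=int64)]
71 [-0.10098336 -0.0999526  -0.09918544 -0.09848159]
[ 0.42583787  0.05590111 -0.26144248  0.04786973 -1.16988374 -2.0163712 ]
```

The door is shut, its outer face at -0.101. Next I move above the flap handle, tool vertical and jaws open.

```bash
python3 -m inch '[[1,0.016,0,0.005,0,0.04,0],[1,0.016,0,0.005,0,0.04,0],[1,0.016,0,0.005,0,0,0],[1,0.016,0.001,0,0,0,0],[1,0.016,0.001,0,0,0,0],[1,0,0,0,0,0,0],[1,0,0,0,0,0,0]]'; python3 - <<'E'
from h import *
f=grab('scene');P=pts(f);s=r.get_state();print(s['joint_positions'],s['tool_rot'])
# dark points of fingers visible
for n in('top','scene'):
    f=grab(n);P=pts(f);m=(f['pixels'].max(-1)<70)&(P[...,2]>.215)&(P[...,2]<.36)&(abs(P[...,0]-.57)<.08)&(abs(P[...,1]-.033)<.09)
    q=P[m];o=np.argsort(q[:,2]);print(n,m.sum(),q[o[:12]].round(3).tolist())
E
```

```text
time: 15.1
eef_pos: [0.568, 0.0332, 0.2768]
tool_rot: [0.0, 0.001, 1.0, -0.005]
ft_force: [-0.1, 1.1, 0.0]
gripper_width: 0.999
grasp_force: 0.0
[ 3.48700330e-01  2.42239553e-01  8.71705535e-04  9.30314186e-03
 -1.33153799e+00 -1.92435452e+00] [ 5.63576858e-04  1.32180608e-03  9.99988364e-01 -4.60501318e-03]
top 5 [[0.563, 0.018, 0.241], [0.557, -0.012, 0.337], [0.556, -0.01, 0.341], [0.557, -0.012, 0.354], [0.556, -0.01, 0.355]]
scene 45 [[0.565, 0.032, 0.215], [0.566, 0.035, 0.216], [0.566, 0.028, 0.218], [0.565, 0.032, 0.226], [0.566, 0.028, 0.228], [0.565, 0.037, 0.23], [0.579, 0.039, 0.236], [0.578, 0.019, 0.239], [0.577, 0.016, 0.239], [0.576, 0.028, 0.241], [0.57, -0.01, 0.326], [0.565, 0.084, 0.33]]
```

Open fingertips show at z 0.326 against a reported 0.277. That agrees with 36 + 13 mm. Descending to a reported z of 0.175.

```bash
python3 -m inch '[[1,0,0,-0.025,0,0,0],[1,0,0,-0.025,0,0,0],[1,0,0,-0.02,0,0,0],[1,0,0,-0.015,0,0,0],[1,0,0,-0.01,0,0,0],[1,0,0,-0.006,0,0,0],[1,0,0,0,0,0,0]]'; python3 -m inch '[[0.8,0,0,0,0,0,0],[0.6,0,0,0,0,0,0],[0.3,0,0,0,0,0,0],[0.3,0,0,0,0,0,0],[0.3,0,0,0,0,0,0],[0.3,0,0,0,0,0,0],[0.3,0,0,0,0,0,0]]'
```

```text
time: 15.83
eef_pos: [0.5673, 0.0332, 0.1765]
tool_rot: [0.001, 0.001, 1.0, -0.005]
ft_force: [-0.0, -0.1, 0.7]
gripper_width: 1.0
grasp_force: 0.0
time: 16.42
eef_pos: [0.5684, 0.0328, 0.1779]
tool_rot: [0.002, 0.001, 1.0, -0.005]
ft_force: [-0.7, -2.6, 3.8]
gripper_width: 0.411
grasp_force: 59.4
```

Gripped: opening 35 mm, 59 N. Lifting along the arc, the first 30° now.

```bash
python3 -m inch '[[0.3,0.0018,0,0.0059,0,0,0],[0.3,0.0021,0,0.0057,0,0,0],[0.3,0.0024,0,0.0057,0,0,0],[0.3,0.0026,0,0.0055,0,0,0],[0.3,0.003,0,0.0054,0,0,0],[0.3,0.0032,0,0.0052,0,0,0],[0.3,0.0036,0,0.005,0,0,0],[0.3,0.0037,0,0.0049,0,0,0],[0.3,0.004,0,0.0046,0,0,0],[0.3,0.0042,0,0.0044,0,0,0]]'; cat > flap.py <<'E'
from h import *
c,s=np.cos(.01),np.sin(.01)
for n in('top','scene'):
    f=grab(n);P=pts(f);d=P-[.632,.034,0];X=d[...,0]*c+d[...,1]*s;Y=-d[...,0]*s+d[...,1]*c;Z=P[...,2]
    m=(abs(abs(Y)-.064)<.008)&(X<.05)&(X>-.08)&(Z>.215)&(Z<.34)&(f['pixels'].min(-1)>90)
    x=.05-X[m];z=Z[m]-.204
    if m.sum()>5:
        k=np.hypot(x,z)>.05;print(n,m.sum(),np.degrees(np.percentile(np.arctan2(z[k],x[k]),[10,50,90])).round(1), np.degrees(np.arctan(np.polyfit(x,z,1)[0])).round(1))
E
python3 flap.py
```

```text
time: 17.25
eef_pos: [0.5985, 0.0331, 0.2301]
tool_rot: [0.001, 0.001, 1.0, -0.005]
ft_force: [-3.3, -2.0, -3.9]
gripper_width: 0.405
grasp_force: 60.0
top 157 [28.5 29.8 31.2] 27.6
scene 110 [30.8 32.3 34. ] 28.7
```

The flap is following at about 29°. Next the second 30°.

```bash
python3 -m inch '[[0.3,0.0045,0,0.0042,0,0,0],[0.3,0.0047,0,0.004,0,0,0],[0.3,0.0049,0,0.0037,0,0,0],[0.3,0.0051,0,0.0035,0,0,0],[0.3,0.0052,0,0.0032,0,0,0],[0.3,0.0054,0,0.0028,0,0,0],[0.3,0.0056,0,0.0026,0,0,0],[0.3,0.0057,0,0.0023,0,0,0],[0.3,0.0058,0,0.002,0,0,0],[0.3,0.0058,0,0.0018,0,0,0]]'; python3 -m inch '[[0.3,0,0,0,0,0,0],[0.3,0,0,0,0,0,0],[0.3,0,0,0,0,0,0]]'; python3 flap.py
```

```text
time: 18.18
eef_pos: [0.6522, 0.0336, 0.2604]
tool_rot: [0.002, 0.001, 1.0, -0.004]
ft_force: [-4.3, -0.9, -0.6]
gripper_width: 0.405
grasp_force: 60.4
time: 18.43
eef_pos: [0.6518, 0.0336, 0.2602]
tool_rot: [0.002, 0.001, 1.0, -0.004]
ft_force: [-4.7, -0.2, 0.4]
gripper_width: 0.402
grasp_force: 60.4
top 131 [56.9 58.8 59.8] 56.0
scene 41 [58.1 59.7 62.7] 55.9
```

```bash
python3 -m inch '[[0.3,0.002,0,0.0006,0,0,0],[0.3,0.002,0,0.0006,0,0,0],[0.3,0,0,0,0,0,0],[0.3,0,0,0,0,0,0],[0.3,0,0,0,0,0,0],[0.3,0,0,0,0,0,0]]'; python3 flap.py; python3 - <<'E'
from h import *
c,s=np.cos(.01),np.sin(.01)
f=grab('scene');P=pts(f);d=P-[.632,.034,0];X=d[...,0]*c+d[...,1]*s;Y=-d[...,0]*s+d[...,1]*c;Z=P[...,2]
m=(X<-.097)&(X>-.2)&(Z>.07)&(Z<.18)&(abs(Y)<.057);print(m.sum(),np.percentile(X[m],[0,5,50]) if m.sum() else '')
g=cv2.resize(f['pixels'][130:370,140:460],None,fx=2.5,fy=2.5);cv2.imwrite('pics/s9.png',g)
E
```

```text
time: 19.03
eef_pos: [0.6552, 0.0336, 0.2611]
tool_rot: [0.001, 0.001, 1.0, -0.004]
ft_force: [-5.0, 0.9, 0.6]
gripper_width: 0.406
grasp_force: 60.4
top 113 [58.8 60.5 62.1] 57.9
scene 36 [59.4 61.  64.7] 57.4
66 [-0.1005419  -0.09987428 -0.09823195]
```

View pics/s9.png

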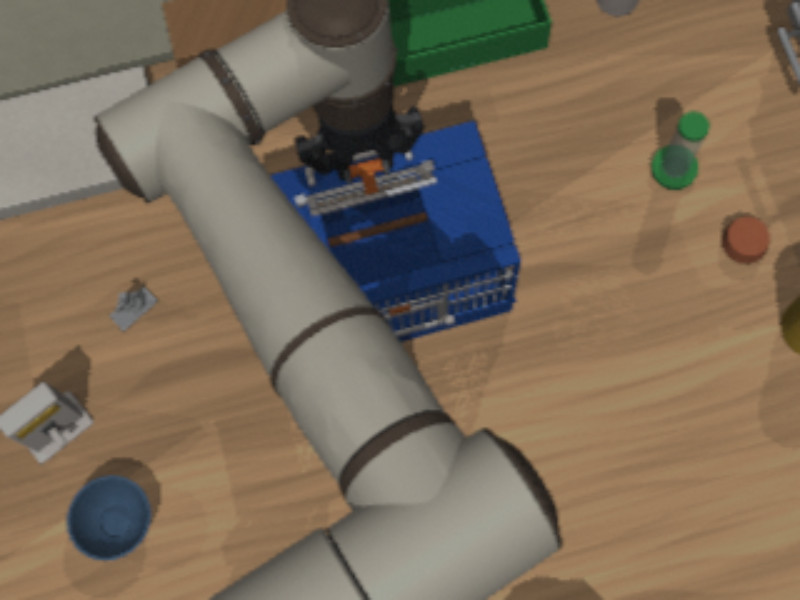

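The flap stands at about 59–60° with its orange handle at (370,175) in the gripper. The door is shut, tab at (400,312), and the bystanders are undisturbed. I'm handing in.

```bash
python3 -c "
from workcell import r
print(r.sign_off())"
```

```text
the job is handed in; nothing more can be done
None
```

I handed the job in with the front door pushed shut and the gripper holding the roof flap steady at about 60° open (roughly 58–61° by camera); the other items looked undisturbed in the last picture, and no verdict came back.

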